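Square up a pad of plywood blanks and hold the sprung hold-down on it

ROBOT

A 6-joint arm with a two-finger parallel gripper is mounted at the origin on a cart in front of the work surface, level with it; the furniture and walls round the work are solid. World frame = base frame: x ahead of the robot, y to its left, z up, the work surface at z = 0. Lengths are in mm, angles in rad, forces in N, time in s.
With the tool pointing down it reaches from about 325 to 775 mm from the base axis. Payload 9.3 kg.
Tool frame: the origin (TCP) lies on the front face of the gripper's body, between the roots of the fingers; the fingertips stand 73 mm ahead of it and the grasp point (between the pads) lies 54 mm ahead of it; y points along the fingers, z is the direction in which the jaws open and shut, and the axes are right-handed (so a half turn about y gives the same grasp; the last joint's range is limited). The gripper opens to 85 mm and grips with 20 to 120 N. Pads are 22 mm wide; open, the fingers measure 114 mm over their backs; the gripper's body (76 mm by 85 mm) begins 54 mm behind the grasp point. The pads swing forward as they close: fully open they stand 13 mm farther back than shut.
Start: joints at [-1.468, 0.259, 0.021, 1.334, 0, 1.418], TCP at [139.154, -532.103, 303.879] pointing down, gripper open.
Joint ranges: [-3.04, 3.04], [-0.91, 1.82], [-1.04, 1.36], [-1.92, 1.95], [-1.52, 1.45], [-3.14, 3.14]. Speed limits (rad/s): [2.22, 2.22, 2.79, 3.14, 3.14, 3.14].

INTERFACE

Orientations are given as a rotation vector (axis times angle).
In Python, from station import get_obs, camera, camera_info, finish_job gives the robot as it stands.
- The arm moves only by the tool move_arm, never from a script. Its argument "plan" is a list that holds one entry, the list of rows, each a list of 4 numbers: the shift along the tool's x, y, z in m, then the turn about the tool's y in rad. A call has 1 to 12 rows; each row shifts and turns the commanded pose from where the row before left it, along the tool's axes as they then stand; what a row does not reach is not made up. A row lasts 1/8 s, in which the tool goes at most 62.5 mm and 10.7 degrees, less where a joint would pass 70% of its speed; a pose out of reach is approached as far as the arm can. A call is refused whole if a number of a shift passes 0.0625 or a number of a turn 0.188, either way. A call with a gripper value outside its range is refused whole. "hand" is the finger opening in m, from 0 to 0.0854, set as the call begins (left out, the last holds). The fingers move at their own pace and stop on an object; "squeeze" is the grip in N (left out, the last holds). Time passes only in rows, so rows that do not move let the fingers close. It gives the time, the measured TCP pose, the force and the opening at its end, in the units of the state.
- get_obs(): the state, without advancing time (a new reading comes with each control period).
- camera(name): name is "side" or "top"; returns (picture, depth): 480x640x3 uint8, red, green, blue; 480x640 float32, mm along the optical axis (not along the pixel's ray), 0 where there is no reading.
- camera_info(name): a dict with "vfov" (degrees; the focal length in pixels is half the picture's height over the tangent of half this angle, whatever the lens; pixels are square), "cx", "cy" (the principal point, pixels), "k1" (the pictures are not rectified: a ray, as slopes to the right and down, at radius r is drawn at 1 + k1 r^2 times it, then the intrinsics apply), "origin" and "attitude" of the camera in the world. Camera axes: x right, y down, z forward; pixel columns grow to the right and rows downward; lengths in mm; the calibration is good to about 2 mm. A picture is of the moment at which its call begins. camera_info takes no time and is no camera call.
- finish_job(): hands the job in, once; it reports no verdict.
The state is a dict: "clock": time; "joints": joint angles; "joint_vel": joint speeds; "joint_torque": joint torques, N m; "tool_pos": TCP position; "orientation": TCP orientation; "ft_force": force on the tool from outside, world axes, zero at the start; "torque": the same for the moment, N m; "gripper_width": opening from 0.0 (shut) to 1.0 (fully open).
Only numpy, scipy, OpenCV 4.12 (cv2) and the standard library are available. Lean on these libraries where they do the work, as an engineer would, in place of code of your own. Each camera call takes 0.05 s, during which the arm holds its last target.

TASK

Pad up three plywood blanks for the scroll saw: one already lies against the three pins of the hold-down jig, so stack the two loose ones on it, square, edges flush and against (or all but touching) the pins, and let go of them. Then wind the jig's sprung arm down by its T-handle to its stop, so that its rubber foot presses the pile, and finish there, still holding it fully down, so that I can run masking tape round the ends. Leave the tape measure and the pencil where they are.

Things in the scene. Friction and masses are not known exactly. Their poses are not given: they have to be found in the camera images.
- jig: Hold-down jig, fixed to the bench: wooden base board (x -70..70, y -50..170 mm, 16 mm thick), a riser block, three locating pins and a steel pivot bracket (x -39..39, y 115..165, 112 mm high). Origin: underside, on the bench, below the middle of the pile's place. x runs along the hinge and along the length of the piled blanks, y from the pile to the bracket, z up.
- nest (a point): Middle of the riser block's top, 30 mm above the bench, axes as the jig's: the place of the middle of the lowest blank's underside when the blank, its length along x, touches all three pins. Riser 80 (x) x 28 (y) mm, so blanks overhang it. Pins: steel, 8 mm thick, bullet-nosed over the top 12 mm, 64 mm high above the bench, centred at (x, y) = (-38, 26.5), (38, 26.5) and (54, 0) mm from here.
- blank_bottom: Plywood blank 100 x 45 x 12 mm, 35 g, that already lies in the jig on the riser, loose. Origin: middle of its underside; x along its length, z up.
- blank_1: Loose plywood blank 100 x 45 x 12 mm, 35 g, flat on the bench; the same as the others (either may go on first). Origin: middle of its underside; x along its length (100 mm), y across (45 mm), z up.
- blank_2: The other loose plywood blank, the same in every way as blank_1.
- hold_arm (a joint): Hinge of the sprung arm (rad). 0 = up, where its spring keeps it against its upper stop, leaning 10 degrees past vertical away from the pile; 1.75 = level, at its lower stop, reached by turning it over the pile towards the jig's -y. The spring drives it up again when let go: about 2 N at the handle starts it, about 10 N downward holds it at the stop. Arm 20 mm wide, 16 mm thick.
- handle (a point): Middle of the T-handle at the arm's end, 220 mm from the pivot: a round bar 150 mm long, parallel to the hinge; the arm joins it in the middle (hub 25 mm thick, 24 mm long), and on each side is a black rubber grip 18 mm thick, from 16 to 76 mm from the middle. The bar's centre is 311 mm above the bench when up, 95 mm when down.
- press_foot: Rubber-soled steel foot, 29 mm across, sprung in a guide under the arm 140 mm from the pivot; it gives up to 9 mm. With the arm at its lower stop it presses the middle of a pile of three (top 66 mm above the bench) with about 7 N; it does not reach a lower pile. Origin: on the arm's centre line above the foot, 35 mm from its sole.
- pivot (a point): Hinge axis of the arm in the bracket, 95 mm above the bench, 140 mm from the middle of the pile towards +y of the jig. The axis runs along the jig's x.
- tape_measure: Bystander: green tape measure standing on its edge, 36 x 91 x 68 mm. Origin: middle of the underside.
- pencil: Bystander: carpenter's pencil, 170 mm long, 8 mm thick, lying flat. Origin: middle of the underside.
Mind the look-alikes: they are no part of the job. What is shaped like the blank_1 but pink or purple is not meant.

How it is judged (in metres and radians):
On the way:
1. both loose blanks lie squarely on the first in the jig and are let go (horizontal distance between each of blank_bottom, blank_1, blank_2 and nest below 0.007 m and angle between the x axis of each of blank_bottom, blank_1, blank_2 and the x axis of jig, either way round below 0.06 rad and angle between each of blank_bottom, blank_1, blank_2's own z axis and vertical below 0.05 rad and horizontal distance between blank_bottom and blank_1 below 0.005 m and angle between the x axis of blank_bottom and the x axis of blank_1, either way round below 0.05 rad and horizontal distance between each of blank_bottom, blank_1 and blank_2 below 0.005 m and angle between the x axis of each of blank_bottom, blank_1 and the x axis of blank_2, either way round below 0.05 rad and z of blank_bottom in the frame of nest between -0.004 and 0.004 m and ((z of blank_1 in the frame of nest between 0.008 and 0.016 m and z of blank_2 in the frame of nest between 0.02 and 0.028 m) or (z of blank_2 in the frame of nest between 0.008 and 0.016 m and z of blank_1 in the frame of nest between 0.02 and 0.028 m)) and contact force between the fingers and blank_bottom below 0.1 N and contact force between the fingers and blank_1 below 0.1 N and contact force between the fingers and blank_2 below 0.1 N), for 0.2 s.
At the end, for the whole second after the job is handed in: The three blanks lie flat in one pile, within 7 mm of the place against the pins, 5 mm of one another, parallel within 0.05 rad (to the jig 0.06), untouched by the fingers; the fingers hold the arm (over 2 N) within 0.05 rad of its lower stop and its foot presses the pile with over 2 N (all of step 1 and value of joint hold_arm above 1.7 rad and contact force between the fingers and hold_arm above 2 N and (contact force between press_foot and blank_1 above 2 N or contact force between press_foot and blank_2 above 2 N)); the arm keeps its last pose, push and grip.
It fails at once if the tape measure is shifted by more than 30 mm (distance of tape_measure from where it was at the start of the episode above 0.03 m).
It fails at once if the pencil is shifted by more than 30 mm (distance of pencil from where it was at the start of the episode above 0.03 m).
It also fails if it takes over 64 s, if anything falls off the work surface, if the arm or the gripper's body presses on something with over 40 N, if the wrist force passes 120 N, or if a joint passes its speed limit or range.

## Working session

There is one attempt and no reset: what is moved stays moved. The work goes in short steps, Python scripts to look and compute and a tool call to move; the robot and the scene stay as the last step left them, time stands still between calls to the robot, and variables do not carry over. Pictures are saved under pics/ and viewed, and the job is handed in when it is done.

Besides the shell and the picture viewer there is one more tool, called after "Call:" as a command line: name --argument value ..., lists and objects as JSON in quotes. move_arm: Moves the arm, as the interface text tells. Its arguments: {"type":"object","properties":{"plan":{"type":"array","items":{"type":"array","items":{"type":"array","items":{"type":"number"}}}},"hand":{"type":"number"},"squeeze":{"type":"number"}},"required":["plan"]}

```bash
ls; mkdir -p pics
cat > h.py <<'E'
import numpy as np, cv2
from station import *
E
python3 - <<'E'
from h import *
o=get_obs();print(o)
for n in("side","top"):
    p,d=camera(n);print(n,camera_info(n));cv2.imwrite(f"pics/{n}0.png",p[:,:,::-1]);np.savez(f"{n}0.npz",p=p,d=d)
E
```

```text
pics
{'clock': 0.0, 'joints': array([-1.46762069e+00,  2.59168671e-01,  2.07366973e-02,  1.33372431e+00,
        1.19483289e-05,  1.41822071e+00]), 'joint_vel': array([ 0.00173045, -0.00060182,  0.00064863,  0.00333714,  0.00081687,
        0.00087995]), 'joint_torque': array([-1.08939596e-03, -5.55636334e+01,  3.44526458e+01,  1.37140369e-02,
       -1.40272459e-04, -4.90703243e-06]), 'tool_pos': array([ 139.12435368, -531.9004637 ,  303.26903149]), 'orientation': array([-0.26805111,  2.08654899, -2.08369147]), 'ft_force': array([ 0.00153915, -0.18698893,  0.56077289]), 'torque': array([-0.01155935, -0.0190674 , -0.00659826]), 'gripper_width': 1.002653739013276}
side {'vfov': 47.32220809302399, 'cx': 322.8645837212722, 'cy': 239.6401936409179, 'k1': 0.03066903641926972, 'origin': array([-663.08001531, -168.25703264,  883.91161167]), 'attitude': array([-1.59875054,  1.60506506, -0.91122763])}
top {'vfov': 43.585424378282795, 'cx': 311.88496055704957, 'cy': 240.65113380976948, 'k1': -0.016226088779658247, 'origin': array([ 312.04758859, -157.61504091, 1454.0033479 ]), 'attitude': array([-2.12194634,  2.1595334 , -0.1494193 ])}
```

View pics/side0.png

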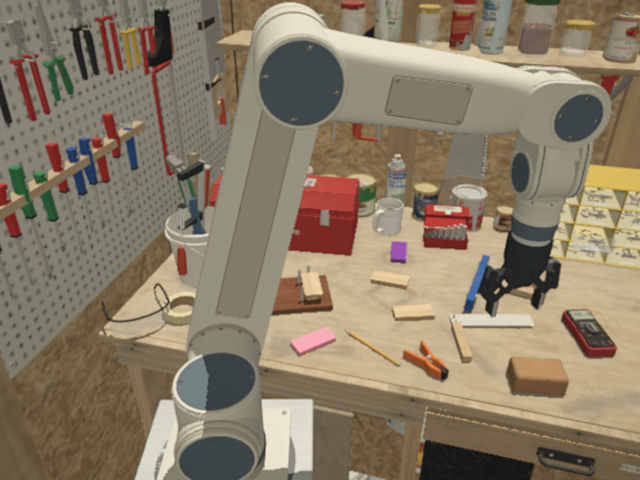

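View pics/top0.png

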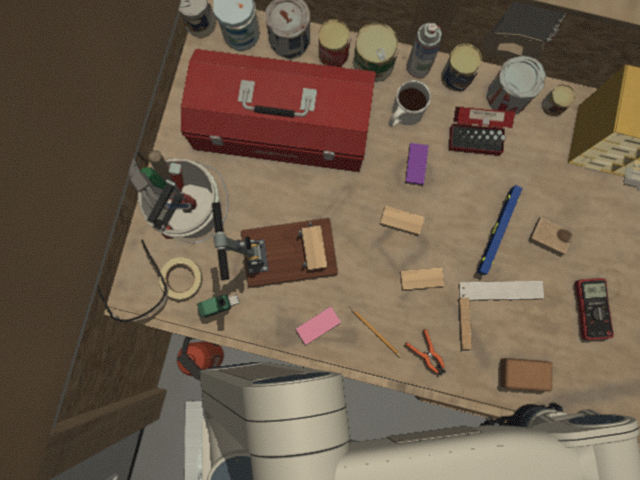

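```bash
cat >> h.py <<'E'
from scipy.spatial.transform import Rotation as R
def K(n):
    i=camera_info(n);f=240/np.tan(np.radians(i['vfov']/2));return f,i['cx'],i['cy'],i['k1'],R.from_rotvec(i['attitude']).as_matrix(),np.array(i['origin'])
def rays(n,uv):
    f,cx,cy,k,M,o=K(n);uv=np.atleast_2d(np.asarray(uv,float))
    d=(uv-[cx,cy])/f; s=d.copy()
    for _ in range(20): s=d/(1+k*(s**2).sum(1,keepdims=True))
    return np.c_[s,np.ones(len(s))]
def unz(n,uv,dep):  # with depth
    f,cx,cy,k,M,o=K(n);return (rays(n,uv)*np.reshape(dep,(-1,1)))@M.T+o
def onplane(n,uv,z):
    f,cx,cy,k,M,o=K(n);r=rays(n,uv)@M.T;return o+r*((z-o[2])/r[:,2:3])
def proj(n,P):
    f,cx,cy,k,M,o=K(n);q=(np.atleast_2d(P)-o)@M;s=q[:,:2]/q[:,2:3]
    return s*(1+k*(s**2).sum(1,keepdims=True))*f+[cx,cy]
def cloud(n,d):
    v,u=np.mgrid[:480,:640];P=unz(n,np.c_[u.ravel(),v.ravel()],d.ravel()).reshape(480,640,3);P[d<=0]=np.nan;return P
def tri(a,b):
    "a: side px, b: top px -> point, gap"
    A=[]
    for n,uv in(("side",a),("top",b)):
        f,cx,cy,k,M,o=K(n);A.append((o,(rays(n,uv)@M.T)[0]))
    (o1,r1),(o2,r2)=A
    t=np.linalg.lstsq(np.c_[r1,-r2],o2-o1,rcond=None)[0]
    p,q=o1+t[0]*r1,o2+t[1]*r2
    return (p+q)/2,np.linalg.norm(p-q)
E
python3 - <<'E'
from h import *
for n in("side","top"):
    z=np.load(f"{n}0.npz");C=cloud(n,z['d'])
    pts={"side":[(389,280),(413,312),(312,341),(398,252),(312,285),(300,295)],"top":[(402,220),(422,279),(318,325),(417,164),(314,248),(270,275),(221,200),(234,243),(350,260)]}[n]
    for u,v in pts: print(n,(u,v),C[v,u].round(1))
t=np.load("top0.npz")['p'];s=np.load("side0.npz")['p']
cv2.imwrite("pics/tc.png",cv2.resize(t[180:330,180:380,::-1],None,fx=4,fy=4,interpolation=cv2.INTER_CUBIC))
cv2.imwrite("pics/tb.png",cv2.resize(t[140:310,360:480,::-1],None,fx=3.5,fy=3.5,interpolation=cv2.INTER_CUBIC))
cv2.imwrite("pics/sc.png",cv2.resize(s[220:370,260:460,::-1],None,fx=4,fy=4,interpolation=cv2.INTER_CUBIC))
E
```

```text
side (389, 280) [ 561.  -366.6   11.3]
side (413, 312) [ 424.2 -412.    10. ]
side (312, 341) [ 310.9 -157.9   14.4]
side (398, 252) [ 696.6 -408.    15.8]
side (312, 285) [ 492.6 -156.4   43.8]
side (300, 295) [ 468.6 -125.7   29.5]
top (402, 220) [ 573.3 -367.7   13.6]
top (422, 279) [ 428.8 -410.6   10.5]
top (318, 325) [ 323.6 -158.5    7.3]
top (417, 164) [ 713.  -410.2   14. ]
top (314, 248) [ 504.3 -152.3   43.4]
top (270, 275) [444.6 -45.2  14.5]
top (221, 200) [633.6  75.7   3.7]
top (234, 243) [489.7   9.4 247.8]
top (350, 260) [ 479.4 -239.4   -2.1]
```

View pics/tc.png

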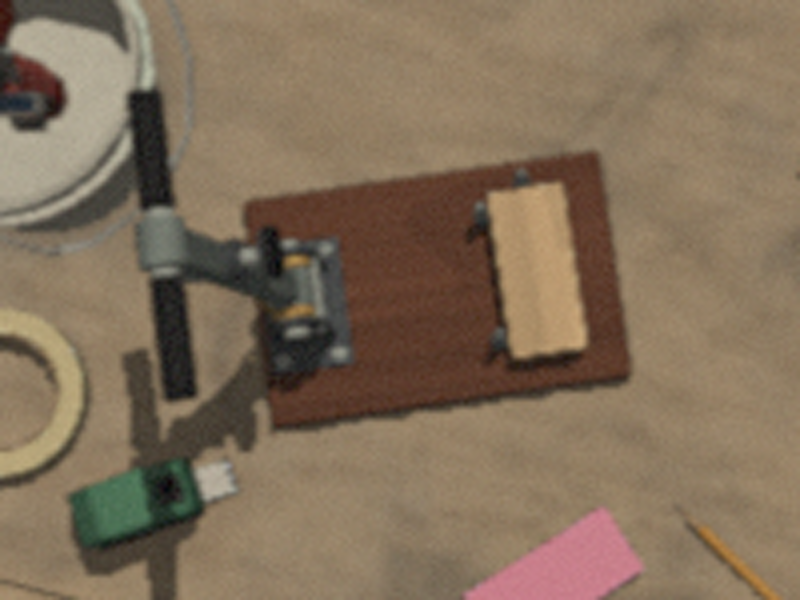

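View pics/tb.png

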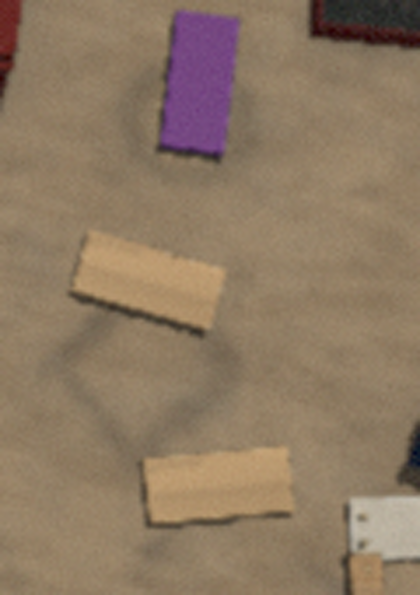

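View pics/sc.png

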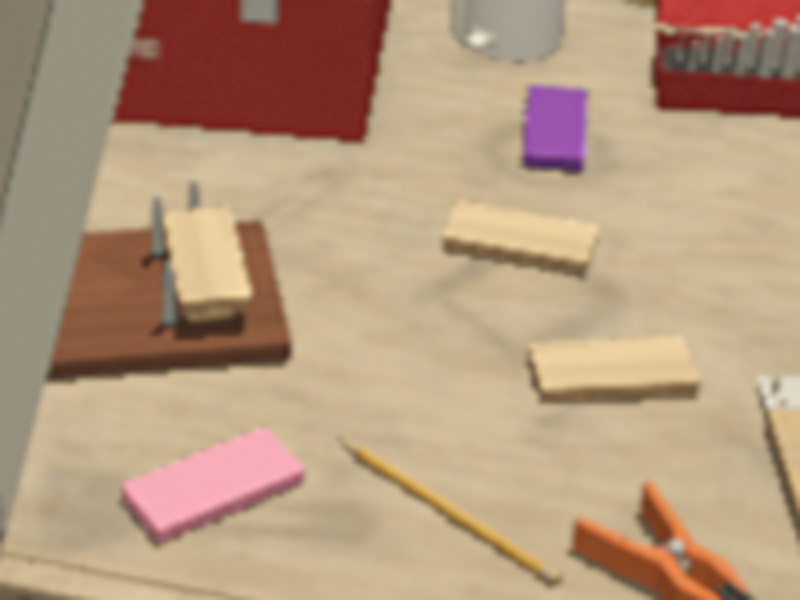

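```bash
cat >> h.py <<'E'
from scipy.optimize import minimize
def blur(p): return cv2.GaussianBlur(cv2.cvtColor(p,cv2.COLOR_RGB2LAB).astype(np.float32),(0,0),0.7)
def samp(L,uv):
    uv=uv.astype(np.float32);return cv2.remap(L,uv[:,:1],uv[:,1:],cv2.INTER_LINEAR)[:,0]
def rect(c,lx,ly,off):
    "c: x,y,th. rectangle lx=(x0,x1), ly -> edge points offset outwards"
    t=np.linspace(.06,.94,40);x0,x1=lx[0]-off,lx[1]+off;y0,y1=ly[0]-off,ly[1]+off
    X=lx[0]+t*(lx[1]-lx[0]);Y=ly[0]+t*(ly[1]-ly[0])
    P=np.r_[np.c_[X,0*t+y0],np.c_[X,0*t+y1],np.c_[0*t+x0,Y],np.c_[0*t+x1,Y]]
    w=np.r_[np.ones(80)*(lx[1]-lx[0]),np.ones(80)*(ly[1]-ly[0])]
    cs,sn=np.cos(c[2]),np.sin(c[2]);return np.c_[P[:,0]*cs-P[:,1]*sn+c[0],P[:,0]*sn+P[:,1]*cs+c[1]],w
def score(c,z,lx,ly,ims,off=2.5):
    s=0
    for n,L in ims.items():
        v=[]
        for o in(-off,off):
            P,w=rect(c,lx,ly,o);v.append(samp(L,proj(n,np.c_[P,np.full(len(P),z)])))
        s+=(np.minimum(np.linalg.norm(v[0]-v[1],axis=1),40)*w).sum()/w.sum()
    return s
def fit(c0,z,lx,ly,ims,freez=False):
    best=None
    rng=np.random.default_rng(0)
    for k in range(12):
        c=np.array(c0,float)+(rng.normal(0,1,3)*[3,3,.04] if k else 0)
        s=np.r_[c,z] if freez else c
        f=(lambda q:-score(q[:3],q[3],lx,ly,ims)) if freez else (lambda q:-score(q,z,lx,ly,ims))
        r=minimize(f,s,method="Nelder-Mead",options=dict(initial_simplex=s+np.r_[[0*s],np.diag([4,4,.06,4][:len(s)])],xatol=.02,fatol=1e-3))
        if best is None or r.fun<best.fun: best=r
    return best.x.round(3),round(-best.fun,2)
BL=((-50,50),(-22.5,22.5))
E
python3 - <<'E'
from h import *
T=blur(np.load("top0.npz")['p']);S=blur(np.load("side0.npz")['p'])
A=[("A",(573,-367,0),12),("B",(428,-411,0),12),("bot",(504,-152,0),42)]
# initial angle by scanning
for nm,c,z in A:
    ths=np.linspace(0,np.pi,37)[:-1];sc=[score((c[0],c[1],t),z,*BL,{"top":T}) for t in ths];t0=ths[np.argmax(sc)]
    for lab,im in(("top",{"top":T}),("side",{"side":S}),("both",{"top":T,"side":S})):
        print(nm,lab,*fit((c[0],c[1],t0),z,*BL,im), *(fit((c[0],c[1],t0),z,*BL,im,True) if lab=="both" else ()))
JB=((-70,70),(-50,170))
for t in(0.05,-.05,.1,-.1): print(t,fit((497,-150,t),16,*JB,{"top":T}))
E
```

```text
A top [ 574.222 -369.149    1.257] 27.41Traceback (most recent call last):
  File "<stdin>", line 8, in <module>
  File "h.py", line 55, in fit
    r=minimize(f,s,method="Nelder-Mead",options=dict(initial_simplex=s+np.r_[[0*s],np.diag([4,4,.06,4][:len(s)])],xatol=.02,fatol=1e-3))
    res = _minimize_neldermead(fun, x0, args, callback, bounds=bounds,
                               **options)
    fsim[j] = func(sim[j])
              ~~~~^^^^^^^^
    fx = function(np.copy(x), *(wrapper_args + args))
  File "h.py", line 54, in <lambda>
    f=(lambda q:-score(q[:3],q[3],lx,ly,ims)) if freez else (lambda q:-score(q,z,lx,ly,ims))
                                                                       ~~~~~^^^^^^^^^^^^^^^
  File "h.py", line 45, in score
    P,w=rect(c,lx,ly,o);v.append(samp(L,proj(n,np.c_[P,np.full(len(P),z)])))
                                        ~~~~^^^^^^^^^^^^^^^^^^^^^^^^^^^^^^
  File "h.py", line 16, in proj
    f,cx,cy,k,M,o=K(n);q=(np.atleast_2d(P)-o)@M;s=q[:,:2]/q[:,2:3]
                  ~^^^
  File "h.py", line 5, in K
    i=camera_info(n);f=240/np.tan(np.radians(i['vfov']/2));return f,i['cx'],i['cy'],i['k1'],R.from_rotvec(i['attitude']).as_matrix(),np.array(i['origin'])
ValueError: time passes only in moves, steps and waits
```

```bash
python3 - <<'E'
from h import *
import pickle
pickle.dump({n:K(n) for n in("top","side")},open("k.pkl","wb"))
E
cat >> h.py <<'E'
import pickle,os
if os.path.exists("k.pkl"):
    _K=pickle.load(open("k.pkl","rb"))
    def K(n): return _K[n]
E
cat > m.py <<'E'
from h import *
T=blur(np.load("top0.npz")['p']);S=blur(np.load("side0.npz")['p'])
A=[("A",(573,-367,0),12),("B",(428,-411,0),12),("bot",(504,-152,0),42)]
for nm,c,z in A:
    ths=np.linspace(0,np.pi,37)[:-1];sc=[score((c[0],c[1],t),z,*BL,{"top":T}) for t in ths];t0=ths[np.argmax(sc)]
    for lab,im in(("top",{"top":T}),("side",{"side":S}),("both",{"top":T,"side":S})):
        print(nm,lab,*fit((c[0],c[1],t0),z,*BL,im), *(fit((c[0],c[1],t0),z,*BL,im,True) if lab=="both" else ()))
JB=((-70,70),(-50,170))
for t in(0.05,-.05,.1,-.1): print(t,fit((497,-150,t),16,*JB,{"top":T}))
E
python3 m.py
```

```text
A top [ 574.222 -369.149    1.257] 27.41
A side [ 572.642 -368.891    1.264] 21.42
A both [ 573.48  -369.072    1.264] 48.36 [ 574.458 -369.41     1.257   10.541] 48.84
B top [ 431.569 -411.007    1.653] 28.66
B side [ 429.245 -412.939    1.66 ] 25.11
B both [ 431.006 -411.629    1.651] 51.45 [ 431.719 -412.03     1.652    9.8  ] 53.23
bot top [ 5.08000e+02 -1.53333e+02  1.35000e-01] 40.0
bot side [ 5.03801e+02 -1.53826e+02  1.09000e-01] 35.15
bot both [ 5.05234e+02 -1.54183e+02  1.38000e-01] 74.94 [ 5.06866e+02 -1.53799e+02  1.32000e-01  4.00020e+01] 75.03
0.05 (array([ 5.06409e+02, -1.49822e+02,  1.26000e-01]), np.float64(36.25))
-0.05 (array([ 5.06334e+02, -1.49745e+02,  1.26000e-01]), np.float64(36.25))
0.1 (array([ 5.06335e+02, -1.49746e+02,  1.26000e-01]), np.float64(36.25))
-0.1 (array([ 5.06377e+02, -1.49753e+02,  1.26000e-01]), np.float64(36.25))
```

```bash
sed -i 's/,axis=1),40)/,axis=1),CL)/; s/^BL=/CL=90\nBL=/' h.py; python3 m.py
cat > ov.py <<'E'
from h import *
def ov(n,img,box,items,name,f=4):
    u0,v0,u1,v1=box;I=cv2.resize(img[v0:v1,u0:u1,::-1],None,fx=f,fy=f,interpolation=cv2.INTER_CUBIC).copy()
    for P,col in items:
        q=((proj(n,P)-[u0,v0]+.5)*f-.5)
        cv2.polylines(I,[np.round(q*8).astype(np.int32)],True,col,1,cv2.LINE_AA,3)
    cv2.imwrite(f"pics/{name}.png",I)
def box(c,z,lx,ly):
    P=np.array([[lx[0],ly[0]],[lx[1],ly[0]],[lx[1],ly[1]],[lx[0],ly[1]]])
    cs,sn=np.cos(c[2]),np.sin(c[2]);return np.c_[P[:,0]*cs-P[:,1]*sn+c[0],P[:,0]*sn+P[:,1]*cs+c[1],np.full(4,z)]
E
python3 - <<'E'
from ov import *
J=(506.4,-149.8,.126);it=[(box(J,16,(-70,70),(-50,170)),(255,255,0)),(box(J,42,*BL),(0,0,255))]
for a,b in((-38,26.5),(38,26.5),(54,0)):
    for z in(16,64): it.append((box(J,z,(a-4,a+4),(b-4,b+4)),(0,255,0)))
ov("top",np.load("top0.npz")['p'],(230,200,350,300),it,"ovt",6)
ov("side",np.load("side0.npz")['p'],(260,250,360,330),it,"ovs",7)
E
```

```text
A top [ 574.819 -369.173    1.262] 34.6
A side [ 572.335 -368.919    1.269] 21.51
A both [ 574.44  -369.396    1.263] 54.71 [ 575.12  -369.569    1.264   10.011] 56.12
B top [ 431.637 -411.369    1.653] 31.57
B side [ 428.327 -412.94     1.647] 28.89
B both [ 431.115 -412.016    1.652] 55.62 [ 431.972 -412.653    1.653    9.154] 59.42
bot top [ 5.06741e+02 -1.51981e+02  1.38000e-01] 69.47
bot side [ 5.03415e+02 -1.54008e+02  1.37000e-01] 49.04
bot both [ 5.06255e+02 -1.52671e+02  1.35000e-01] 114.07 [ 5.06692e+02 -1.52652e+02  1.38000e-01  4.08340e+01] 114.44
0.05 (array([ 5.05536e+02, -1.50069e+02,  1.25000e-01]), np.float64(40.84))
-0.05 (array([ 5.05460e+02, -1.50145e+02,  1.24000e-01]), np.float64(40.86))
0.1 (array([ 5.05460e+02, -1.50221e+02,  1.24000e-01]), np.float64(40.86))
-0.1 (array([ 5.05464e+02, -1.50070e+02,  1.24000e-01]), np.float64(40.87))
```

View pics/ovt.png

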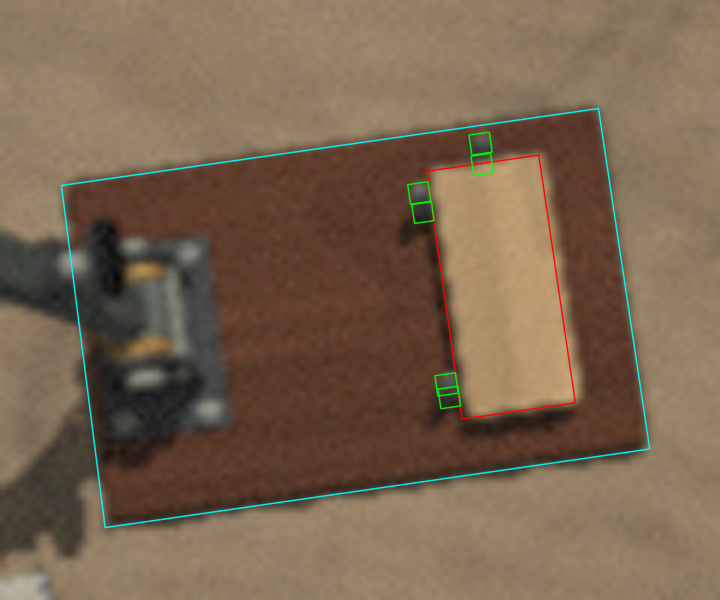

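View pics/ovs.png

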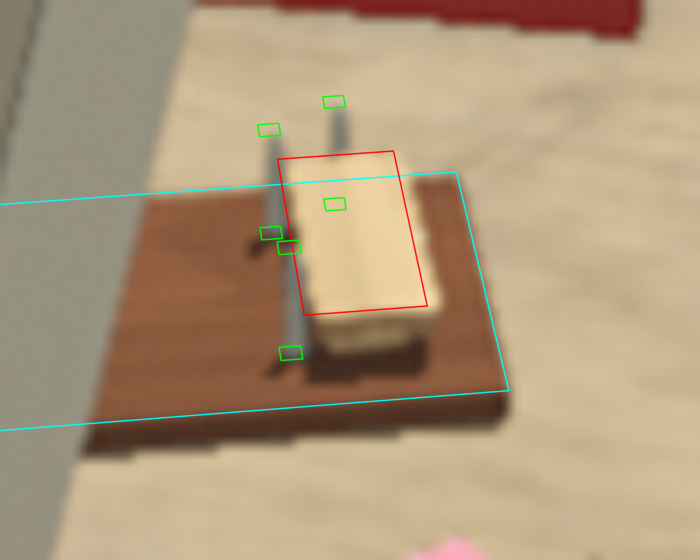

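```bash
cat > st.py <<'E'
from h import *
def plan(target,yaw,dz=None):
    "target TCP xyz mm; yaw = angle of tool z in world (mod pi). prints shift along tool axes and turn"
    o=get_obs();M=R.from_rotvec(o['orientation']).as_matrix();p=o['tool_pos']
    zy=np.arctan2(M[1,2],M[0,2]);d=(yaw-zy+np.pi/2)%np.pi-np.pi/2
    # turn about tool y (down): +turn => yaw decreases
    print("t",round(o['clock'],2),"pos",p.round(1),"zyaw",zy.round(4),"j",o['joints'].round(2),"F",o['ft_force'].round(1),"w",round(o['gripper_width']*85.4,1))
    print("ydown",M[:,1].round(3)," shift_tool(m):",(M.T@(np.array(target)-p)/1000).round(4),"turn:",round(-d,4), "alt",round(-d+np.pi*np.sign(d),3))
E
python3 -c "
from st import *
plan((574.8,-369.2,150),1.262+np.pi/2)
plan((431.6,-411.4,150),1.653+np.pi/2)
plan((506.3,-151.2,150),.13+np.pi/2)"
```

```text
t 0.1 pos [ 139.1 -531.9  303.3] zyaw -1.315 j [-1.47  0.26  0.02  1.33 -0.    1.42] F [-0.2  0.1 -0.4] w 85.4
ydown [-0.     0.001 -1.   ]  shift_tool(m): [-0.4627  0.1535 -0.047 ] turn: -1.0062 alt 2.135
t 0.1 pos [ 139.1 -531.9  303.3] zyaw -1.315 j [-1.47  0.26  0.02  1.33 -0.    1.42] F [-0.2  0.1 -0.4] w 85.4
ydown [-0.     0.001 -1.   ]  shift_tool(m): [-0.3134  0.1534 -0.0424] turn: -1.3972 alt 1.744
t 0.1 pos [ 139.1 -531.9  303.3] zyaw -1.315 j [-1.47  0.26  0.02  1.33 -0.    1.42] F [-0.2  0.1 -0.4] w 85.4
ydown [-0.     0.001 -1.   ]  shift_tool(m): [-0.4515  0.1537 -0.2753] turn: 0.1258 alt -3.016
```

Call:
move_arm --plan '[[[0,0.01,0,-0.168],[0,0.01,0,-0.168],[0,0.01,0,-0.168],[0,0.01,0,-0.168],[0,0.01,0,-0.167],[0,0.01,0,-0.167],[-0.036,0.01,0.045,0],[-0.036,0.01,0.045,0],[-0.036,0.01,0.045,0],[-0.036,0.01,0.045,0],[-0.036,0.01,0.045,0],[-0.036,0.01,0.045,0]]]' --hand 0.0854

```text
clock: 1.6
tool_pos: [463.7, -407.4, 183.3]
orientation: [-1.047, 1.433, -1.433]
ft_force: [-0.3, -0.4, -0.4]
gripper_width: 1.003
```

```bash
python3 -c "
from st import *
plan((574.8,-369.2,150),1.262+np.pi/2)"
```

```text
t 1.6 pos [ 463.7 -407.4  183.3] zyaw -0.309 j [-0.86  0.43 -0.04  1.11 -0.    1.02] F [-0.3 -0.4 -0.4] w 85.6
ydown [-0.  0. -1.]  shift_tool(m): [-0.0702  0.0332  0.0942] turn: -0.0002 alt 3.141
```

Call:
move_arm --plan '[[[-0.023,0.015,0.031,0],[-0.023,0.015,0.031,0],[-0.024,0.015,0.032,0],[0,0.015,0,0],[0,0.02,0,0],[0,0.02,0,0],[0,0.01,0,0],[0,0,0,0]]]'

```text
clock: 2.6
tool_pos: [572.2, -370.4, 73.2]
orientation: [-1.047, 1.435, -1.432]
ft_force: [0.8, -0.3, -0.8]
gripper_width: 0.996
```

Run:
```python
from st import *
plan((574.8,-369.2,72),1.262+np.pi/2)
p,d=camera("top");q,e=camera("side")
ov=np.hstack([cv2.resize(p[170:270,350:460,::-1],(400,400)),cv2.resize(q[230:330,340:450,::-1],(400,400))])
cv2.imwrite("pics/g1.png",ov)
```

```text
t 2.6 pos [ 572.2 -370.4   73.2] zyaw -0.3095 j [-0.7   0.61 -0.01  0.95 -0.    1.18] F [ 0.8 -0.3 -0.8] w 85.0
ydown [-0.001  0.001 -1.   ]  shift_tool(m): [-0.002   0.0012  0.0021] turn: -0.0007 alt 3.141
```

View pics/g1.png

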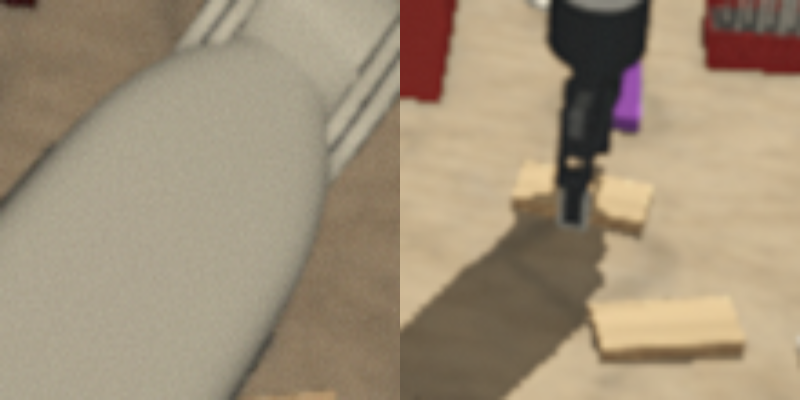

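Call:
move_arm --plan '[[[-0.0015,0.001,0.002,0],[0,0,0,0],[0,0,0,0],[0,0,0,0],[0,0,0,0],[0,0,0,0]]]' --hand 0.03 --squeeze 40

```text
clock: 3.45
tool_pos: [575.5, -369.6, 73.6]
orientation: [-1.046, 1.432, -1.434]
ft_force: [0.0, 1.9, 4.7]
gripper_width: 0.516
```

Run:
```python
from st import *
plan((574.8,-369.2,72),1.262+np.pi/2)
q,e=camera("side")
cv2.imwrite("pics/g2.png",cv2.resize(q[230:330,340:450,::-1],(600,545)))
```

```text
t 3.45 pos [ 575.5 -369.6   73.6] zyaw -0.3089 j [-0.69  0.61 -0.01  0.95  0.    1.19] F [0.  1.9 4.7] w 44.1
ydown [ 0.001 -0.001 -1.   ]  shift_tool(m): [-0.0002  0.0016 -0.0008] turn: -0.0001 alt 3.142
```

View pics/g2.png

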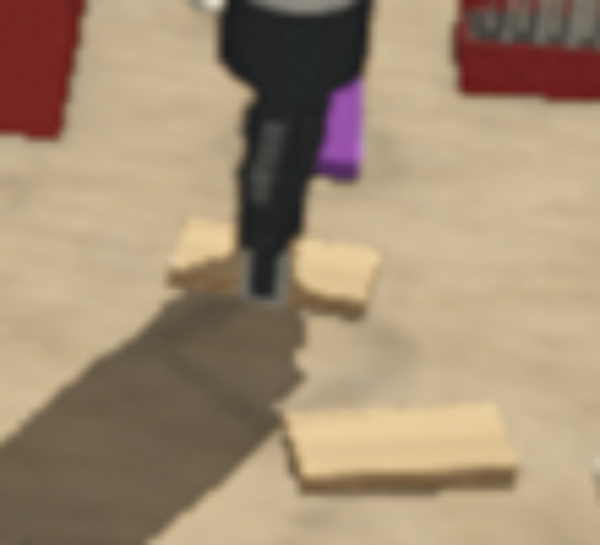

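Call:
move_arm --plan '[[[0,-0.002,0,0],[0,-0.002,0,0],[0,0,0,0]]]' --hand 0.06

```text
clock: 3.88
tool_pos: [575.2, -369.6, 76.9]
orientation: [-1.047, 1.433, -1.433]
ft_force: [-0.5, -0.1, -0.3]
gripper_width: 0.702
```

Call:
move_arm --plan '[[[0,0,0,0],[0,0,0,0],[0,0,0,0],[0,0,0,0],[0,0,0,0]]]' --hand 0.03

```text
clock: 4.5
tool_pos: [575.3, -369.6, 77.1]
orientation: [-1.047, 1.433, -1.433]
ft_force: [-0.1, 0.1, 3.9]
gripper_width: 0.512
```

Run:
```python
from st import *
plan((506.3,-151.2,160),.13+np.pi/2)
```

```text
t 4.5 pos [ 575.3 -369.6   77.1] zyaw -0.309 j [-0.69  0.61 -0.    0.96 -0.    1.19] F [-0.1  0.1  3.9] w 43.7
ydown [ 0. -0. -1.]  shift_tool(m): [-0.187  -0.083  -0.1321] turn: 1.1318 alt -2.01
```

Call:
move_arm --plan '[[[0,-0.02,0,0],[0,-0.03,0,0],[0,-0.02,0,0.162],[0,-0.013,0,0.162],[0,0,0,0.162],[0,0,0,0.162],[0,0,0,0.162],[0,0,0,0.161],[0,0,0,0.161],[0.01,0,-0.05,0],[0.01,0,-0.05,0],[0.01,0,-0.05,0]]]'

```text
clock: 6.0
tool_pos: [525.2, -223.2, 159.3]
orientation: [-0.14, 2.155, -2.154]
ft_force: [1.0, 0.2, -0.7]
gripper_width: 0.508
```

Call:
move_arm --plan '[[[0.005,0,-0.04,0],[0.005,0,-0.034,0],[0,0,0,0],[0,0,0,0]]]'

```text
clock: 6.5
tool_pos: [506.9, -153.0, 159.9]
orientation: [-0.14, 2.154, -2.154]
ft_force: [0.4, 0.2, 0.4]
gripper_width: 0.511
```

Run:
```python
from st import *
plan((506.5,-151.8,118),.13+np.pi/2)
for n in("side","top"):
    p,d=camera(n);np.savez(f"{n}1.npz",p=p,d=d)
    cv2.imwrite(f"pics/h_{n}.png",cv2.resize(p[190:310,230:390,::-1],(800,600),interpolation=cv2.INTER_CUBIC))
```

```text
t 6.5 pos [ 506.9 -153.   159.9] zyaw -1.4408 j [-0.45  0.31 -0.29  0.97 -0.    2.56] F [0.4 0.2 0.4] w 43.6
ydown [ 0. -0. -1.]  shift_tool(m): [ 0.0003  0.0419 -0.0012] turn: 0.0 alt -3.142
```

View pics/h_side.png

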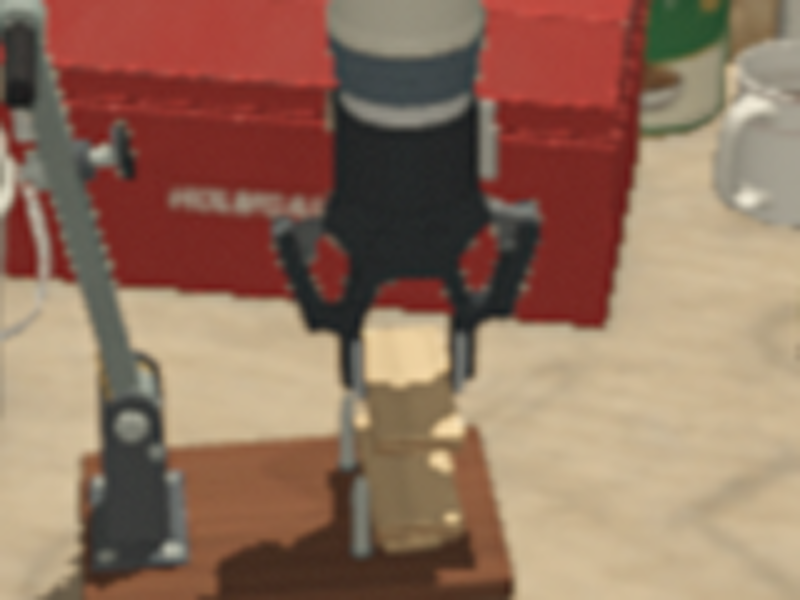

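View pics/h_top.png

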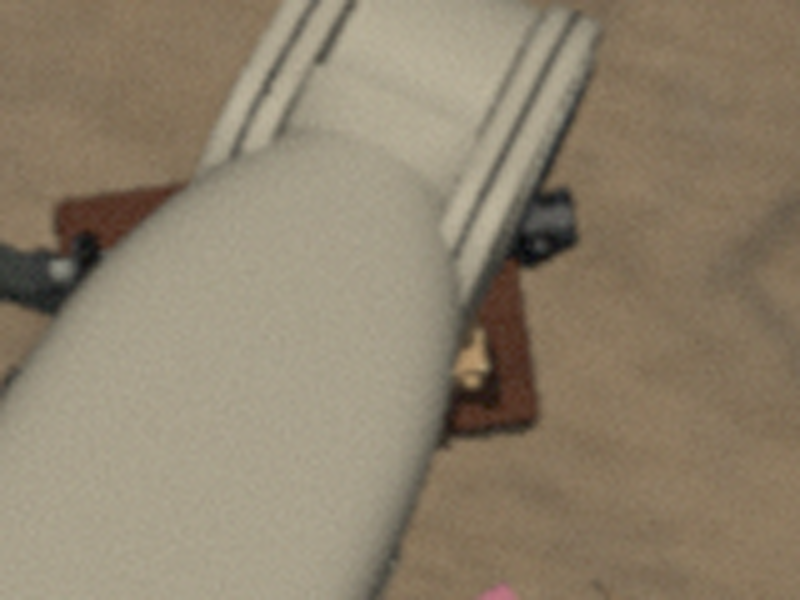

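Call:
move_arm --plan '[[[0,0.015,-0.0005,0],[0,0.015,0,0],[0,0.008,0,0],[0,0,0,0]]]'

```text
clock: 7.1
tool_pos: [506.1, -152.0, 120.9]
orientation: [-0.142, 2.156, -2.154]
ft_force: [1.0, -0.4, 0.3]
gripper_width: 0.509
```

Run:
```python
from st import *
plan((506.5,-151.8,118),.13+np.pi/2)
for n in("side",):
    p,d=camera(n);np.savez(f"{n}1.npz",p=p,d=d)
    cv2.imwrite(f"pics/i_{n}.png",cv2.resize(p[250:330,270:370,::-1],(800,600),interpolation=cv2.INTER_CUBIC))
```

```text
t 7.1 pos [ 506.1 -152.   120.9] zyaw -1.4411 j [-0.45  0.35 -0.35  0.88 -0.    2.56] F [ 1.  -0.4  0.3] w 43.5
ydown [-0.002  0.001 -1.   ]  shift_tool(m): [-0.0004  0.0029 -0.0002] turn: -0.0003 alt 3.141
```

View pics/i_side.png

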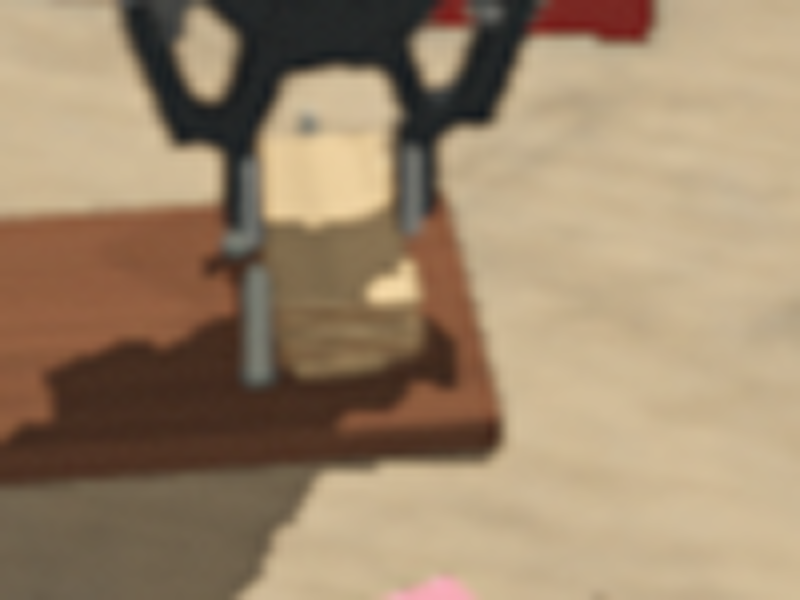

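Call:
move_arm --plan '[[[0,0.0015,0,0],[0,0.0015,0,0],[0,0,0,0]]]'

```text
clock: 7.52
tool_pos: [506.6, -152.1, 119.0]
orientation: [-0.14, 2.154, -2.154]
ft_force: [-0.9, 0.2, -0.4]
gripper_width: 0.511
```

Call:
move_arm --plan '[[[0,0.0015,0,0],[0,0,0,0]]]'

```text
clock: 7.78
tool_pos: [506.6, -152.1, 118.9]
orientation: [-0.139, 2.153, -2.155]
ft_force: [-4.0, 1.0, 16.5]
gripper_width: 0.509
```

Call:
move_arm --plan '[[[0,-0.001,0,0],[0,-0.0005,0,0]]]'

```text
clock: 8.02
tool_pos: [506.6, -152.1, 119.0]
orientation: [-0.14, 2.154, -2.154]
ft_force: [0.2, 0.5, -0.3]
gripper_width: 0.505
```

Call:
move_arm --plan '[[[0,0,0,0],[0,0,0,0],[0,0,0,0],[0,-0.01,0,0],[0,-0.03,0,0],[0,-0.03,0,0]]]' --hand 0.065

```text
clock: 8.78
tool_pos: [506.5, -152.0, 190.2]
orientation: [-0.14, 2.154, -2.154]
ft_force: [0.5, -0.7, -0.2]
gripper_width: 0.766
```

Run:
```python
from st import *
plan((431.6,-411.4,150),1.653+np.pi/2)
```

```text
t 8.78 pos [ 506.5 -152.   190.2] zyaw -1.441 j [-0.45  0.28 -0.24  1.04 -0.    2.56] F [ 0.5 -0.7 -0.2] w 65.4
ydown [-0.  0. -1.]  shift_tool(m): [0.1078 0.0402 0.2475] turn: -1.5232 alt 1.618
```

Call:
move_arm --plan '[[[0.021,0,0.05,0],[0.021,0,0.05,0],[0.022,0,0.05,0],[0.022,0,0.049,0],[0.0218,0,0.0485,0],[0,0.01,0,-0.18],[0,0.01,0,-0.18],[0,0.01,0,-0.18],[0,0.01,0,-0.18],[0,0,0,-0.18],[0,0,0,-0.18],[0,0,0,-0.18]]]' --hand 0.0854

```text
clock: 10.28
tool_pos: [431.7, -411.5, 149.6]
orientation: [-1.121, 1.337, -1.337]
ft_force: [0.1, -0.4, -0.4]
gripper_width: 0.999
```

Call:
move_arm --plan '[[[0,0,0,-0.132],[0,0,0,-0.131],[0,0,0,0]]]'

```text
clock: 10.65
tool_pos: [431.7, -411.5, 149.5]
orientation: [-1.247, 1.149, -1.15]
ft_force: [0.3, 0.3, -0.2]
gripper_width: 1.001
```

```bash
cat > l.py <<'E'
from st import *
import sys
plan((431.6,-411.4,76),1.653+np.pi/2)
k=sys.argv[1]
I={}
for n in("side","top"):
    p,d=camera(n);np.savez(f"{n}{k}.npz",p=p,d=d);I[n]=p
a=cv2.resize(I['side'][250:330,270:370,::-1],(400,320),interpolation=cv2.INTER_CUBIC)
b=cv2.resize(I['top'][200:300,280:360,::-1],(400,500),interpolation=cv2.INTER_CUBIC)
a=cv2.copyMakeBorder(a,0,180,0,0,cv2.BORDER_CONSTANT)
cv2.imwrite(f"pics/l{k}.png",np.hstack([a,b]))
E
python3 l.py 2
```

```text
t 10.65 pos [ 431.7 -411.5  149.5] zyaw 0.0811 j [-0.9   0.42 -0.14  1.01 -0.    0.59] F [ 0.3  0.3 -0.2] w 85.5
ydown [ 0. -0. -1.]  shift_tool(m): [-0.0002  0.0735 -0.0001] turn: -0.0011 alt 3.14
```

View pics/l2.png

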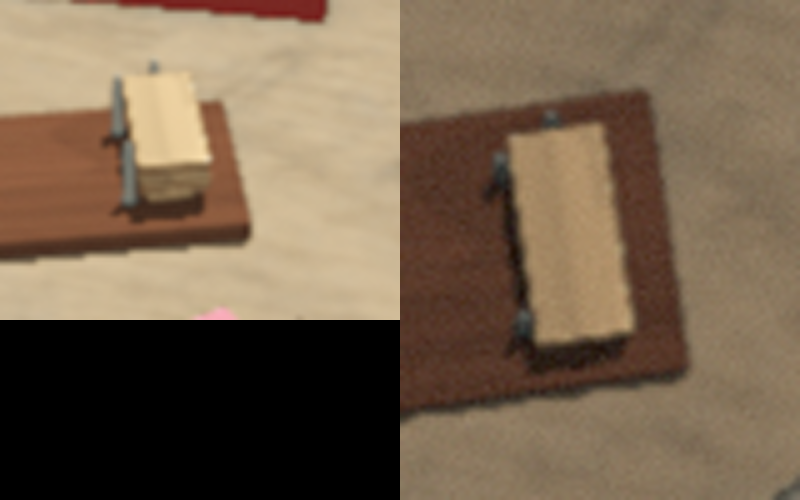

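Run:
```python
from h import *
T=blur(np.load("top2.npz")['p']);S=blur(np.load("side2.npz")['p'])
print(fit((506,-152,.13),54,*BL,{"top":T}),fit((506,-152,.13),54,*BL,{"side":S}),fit((506,-152,.13),54,*BL,{"top":T,"side":S},True))
```

```text
(array([ 5.07083e+02, -1.51371e+02,  1.28000e-01]), np.float64(65.92)) (array([ 5.03635e+02, -1.53355e+02,  1.34000e-01]), np.float64(46.04)) (array([ 5.06904e+02, -1.52075e+02,  1.32000e-01,  5.26830e+01]), np.float64(108.28))
```

Call:
move_arm --plan '[[[0,0.025,0,0],[0,0.025,0,0],[0,0.018,0,0],[0,0.005,0,0],[0,0,0,0]]]'

```text
clock: 11.38
tool_pos: [431.8, -411.6, 76.1]
orientation: [-1.246, 1.149, -1.149]
ft_force: [0.5, 0.4, 0.3]
gripper_width: 0.997
```

Call:
move_arm --plan '[[[0,0,0,0],[0,0,0,0],[0,0,0,0],[0,0,0,0],[0,0,0,0],[0,0,0,0],[0,-0.01,0,0],[0,-0.03,0,0],[0,-0.03,0,-0.162],[0,-0.03,0,-0.162],[0,-0.01,0,-0.162],[0,0,0,-0.162]]]' --hand 0.03

```text
clock: 12.88
tool_pos: [431.9, -411.7, 187.8]
orientation: [-1.472, 0.651, -0.655]
ft_force: [-0.6, 0.2, -0.1]
gripper_width: 0.507
```

Call:
move_arm --plan '[[[0,0,0,-0.162],[0,0,0,-0.162],[0,0,0,-0.162],[0,0,0,-0.162],[0,0,0,-0.162],[0,0,0,-0.162],[0,0,0,0]]]'

```text
clock: 13.75
tool_pos: [431.7, -411.5, 186.5]
orientation: [-1.569, -0.102, 0.102]
ft_force: [0.7, -0.2, -0.3]
gripper_width: 0.51
```

Run:
```python
from st import *
plan((506.7,-151.6,172),.13+np.pi/2)
```

```text
t 13.75 pos [ 431.7 -411.5  186.5] zyaw 1.7009 j [-0.9   0.39 -0.09  1.09  0.   -1.03] F [ 0.7 -0.2 -0.3] w 43.6
ydown [ 0. -0. -1.]  shift_tool(m): [0.1081 0.0144 0.2479] turn: 0.0001 alt -3.142
```

Call:
move_arm --plan '[[[0.021,0,0.049,0],[0.022,0,0.05,0],[0.022,0,0.05,0],[0.022,0,0.05,0],[0.021,0,0.049,0],[0,0.014,0,0],[0,0.015,0,0],[0,0.015,0,0],[0,0.006,0,0],[0,0,0,0]]]'

```text
clock: 15.0
tool_pos: [506.0, -152.1, 135.3]
orientation: [-1.568, -0.101, 0.103]
ft_force: [-0.3, -0.3, 0.0]
gripper_width: 0.512
```

Run:
```python
from st import *
plan((506.7,-151.6,131),.13+np.pi/2)
p,d=camera("side")
cv2.imwrite(f"pics/j.png",cv2.resize(p[240:330,270:370,::-1],(800,600),interpolation=cv2.INTER_CUBIC))
```

```text
t 15.0 pos [ 506.  -152.1  135.3] zyaw 1.7004 j [-0.45  0.33 -0.33  0.91 -0.   -0.58] F [-0.3 -0.3  0. ] w 43.7
ydown [-0.001  0.    -1.   ]  shift_tool(m): [0.0008 0.0043 0.0004] turn: -0.0004 alt 3.141
```

View pics/j.png

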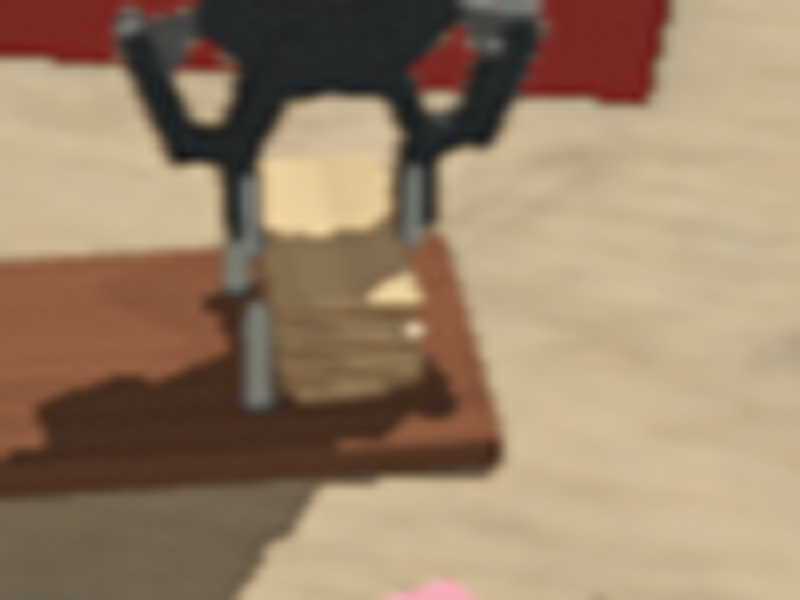

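Call:
move_arm --plan '[[[0,0.002,0,0],[0,0.0015,0,0],[0,0,0,0]]]'

```text
clock: 15.42
tool_pos: [506.3, -151.4, 132.4]
orientation: [-1.568, -0.103, 0.103]
ft_force: [-0.2, -0.1, -1.3]
gripper_width: 0.509
```

Call:
move_arm --plan '[[[0,0.001,0,0],[0,0,0,0]]]'

```text
clock: 15.68
tool_pos: [506.3, -151.4, 131.4]
orientation: [-1.568, -0.103, 0.103]
ft_force: [0.1, 0.9, 0.1]
gripper_width: 0.51
```

Call:
move_arm --plan '[[[0,0.001,0,0],[0,0,0,0]]]'

```text
clock: 15.92
tool_pos: [506.3, -151.5, 130.7]
orientation: [-1.569, -0.103, 0.103]
ft_force: [-1.5, 1.2, 4.5]
gripper_width: 0.506
```

Contact (4.5 N). Release and rise.

Call:
move_arm --plan '[[[0,0,0,0],[0,0,0,0],[0,0,0,0],[0,-0.01,0,0],[0,-0.04,0,0],[0,-0.06,0,0],[0,-0.06,0,0],[0,-0.06,0,0]]]' --hand 0.065

```text
clock: 16.92
tool_pos: [505.8, -151.2, 363.3]
orientation: [-1.569, -0.104, 0.102]
ft_force: [1.5, -1.2, -0.6]
gripper_width: 0.762
```

```bash
sed -i 's/^plan.*/plan((490,25,400),.13+np.pi\/2)/' l.py; python3 l.py 3
python3 - <<'E'
from h import *
S=blur(np.load("side3.npz")['p'])
print(fit((504,-153,.13),66,*BL,{"side":S}))
s=np.load("side3.npz")['p'];t=np.load("top0.npz");s0=np.load("side0.npz")
# handle: points from depth in top0
C=cloud("top",t['d']);m=(C[...,2]>200)&(C[...,0]>380)&(C[...,0]<620)&(C[...,1]>-60)&(C[...,1]<110)
Q=C[m];print(m.sum(),np.percentile(Q[:,2],[5,50,95,99]));
v,u=np.where(m);
for lo in range(150,290,8):
    k=(v>=lo)&(v<lo+8)
    if k.sum(): print(lo,k.sum(),u[k].min(),u[k].max(),np.median(C[m][k],0).round(1))
cv2.imwrite("pics/full3.png",s[:,:,::-1])
E
```

```text
t 16.93 pos [ 505.8 -151.2  363.3] zyaw 1.702 j [-0.45  0.21  0.11  1.47 -0.   -0.58] F [ 1.5 -1.2 -0.6] w 65.1
ydown [ 0.001 -0.001 -1.   ]  shift_tool(m): [ 0.0075 -0.0368  0.1767] turn: 0.0012 alt -3.14
(array([ 5.03644e+02, -1.52387e+02,  1.33000e-01]), np.float64(41.06))
1051 [236.57134257 316.6829608  323.56180116 325.89060011]
166 1 178 178 [619.1 109.3 319.4]
182 5 174 176 [593.9 109.7 343.1]
198 35 211 219 [557.2  36.3 319. ]
206 74 211 220 [545.8  34.5 317.8]
214 75 212 221 [529.9  32.5 318.4]
222 75 213 222 [514.5  30.6 318.1]
230 95 213 248 [496.9  27.7 318.2]
238 264 213 250 [487.6  13.7 273.3]
246 185 214 250 [477.6  17.2 263.7]
254 75 217 226 [452.5  22.5 318.1]
262 75 218 227 [437.1  20.5 318.2]
270 75 219 228 [421.9  18.9 316.7]
278 17 220 228 [412.2  18.9 318.5]
```

View pics/l3.png

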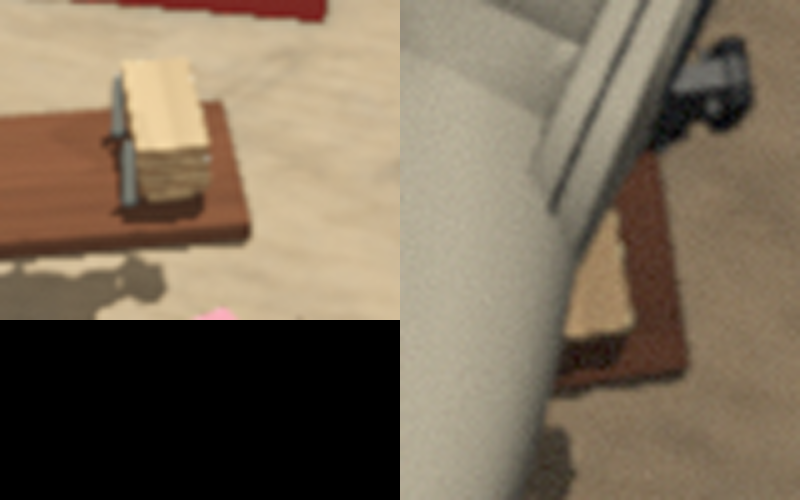

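View pics/full3.png

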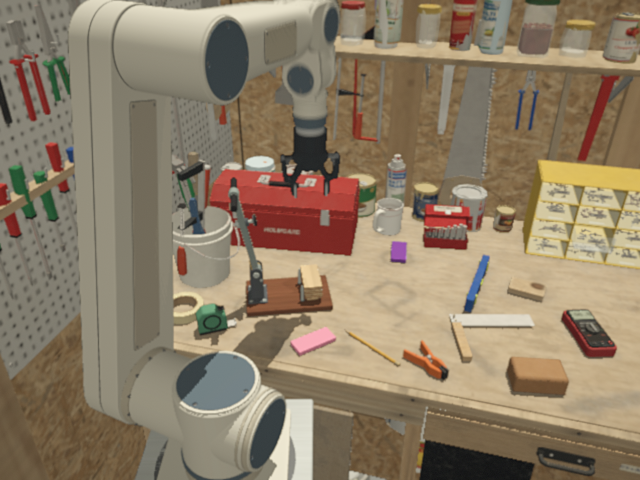

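Call:
move_arm --plan '[[[0,-0.03,0,0],[0,-0.017,0,0],[-0.009,0,0.035,0],[-0.009,0,0.036,0],[-0.009,0,0.036,0],[-0.009,0,0.036,0],[-0.009,0,0.036,0],[0,0,0,0]]]' --hand 0.0854

```text
clock: 18.02
tool_pos: [437.1, 21.8, 408.3]
orientation: [-1.568, -0.106, 0.104]
ft_force: [0.6, 0.5, -0.4]
gripper_width: 1.003
```

```bash
cat > hd.py <<'E'
from st import *
import sys
plan((437.9,20,365),.128+np.pi/2)
a=[]
for n,b in(("side",(150,120,350,320)),("top",(180,160,380,360))):
    p,d=camera(n);np.savez(f"{n}{sys.argv[1]}.npz",p=p,d=d);u,v,x,y=b
    a.append(cv2.resize(p[v:y,u:x,::-1],(400,400),interpolation=cv2.INTER_CUBIC))
cv2.imwrite(f"pics/hd{sys.argv[1]}.png",np.hstack(a))
E
python3 hd.py 4
```

```text
t 18.02 pos [437.1  21.8 408.3] zyaw 1.7047 j [-0.14  0.05  0.03  1.55  0.   -0.28] F [ 0.6  0.5 -0.4] w 85.7
ydown [ 0.001  0.    -1.   ]  shift_tool(m): [ 0.0005  0.0433 -0.0019] turn: 0.0059 alt -3.136
```

View pics/hd4.png

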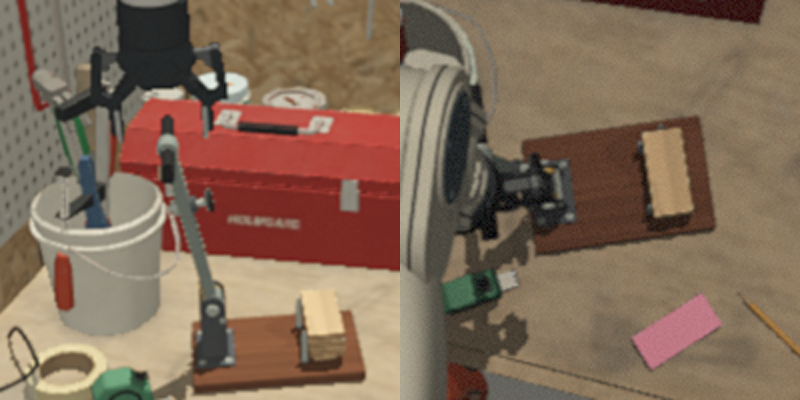

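Run:
```python
from h import *
T=blur(np.load("top4.npz")['p']);S=blur(np.load("side4.npz")['p'])
print(fit((506,-152,.13),66,*BL,{"top":T}),fit((504,-153,.13),66,*BL,{"side":S}),fit((506,-152,.13),66,*BL,{"top":T,"side":S},True))
```

```text
(array([ 5.06859e+02, -1.50551e+02,  1.28000e-01]), np.float64(66.81)) (array([ 5.03523e+02, -1.52387e+02,  1.32000e-01]), np.float64(41.03)) (array([ 5.06803e+02, -1.51249e+02,  1.34000e-01,  6.45530e+01]), np.float64(104.5))
```

Call:
move_arm --plan '[[[0,0.015,-0.001,0],[0,0.015,-0.001,0],[0,0.013,0,0],[0,0,0,0]]]'

```text
clock: 18.62
tool_pos: [438.5, 17.7, 363.6]
orientation: [-1.568, -0.101, 0.104]
ft_force: [-0.8, 0.8, 1.0]
gripper_width: 1.001
```

Call:
move_arm --plan '[[[0,0,0,0],[0,0,0,0],[0,0,0,0],[0,0,0,0],[0,0,0,0],[0,0,0,0],[0,0,0,0],[0,0,0,0]]]' --hand 0.005 --squeeze 50

```text
clock: 19.62
tool_pos: [438.5, 18.3, 364.7]
orientation: [-1.568, -0.104, 0.103]
ft_force: [-0.6, 3.4, 6.5]
gripper_width: 0.19
```

```bash
python3 hd.py 5
```

```text
t 19.62 pos [438.5  18.3 364.7] zyaw 1.7022 j [-0.15  0.05 -0.08  1.44  0.   -0.28] F [-0.6  3.4  6.5] w 16.3
ydown [ 0.001  0.    -1.   ]  shift_tool(m): [-0.0004 -0.0003  0.0017] turn: 0.0034 alt -3.138
```

View pics/hd5.png

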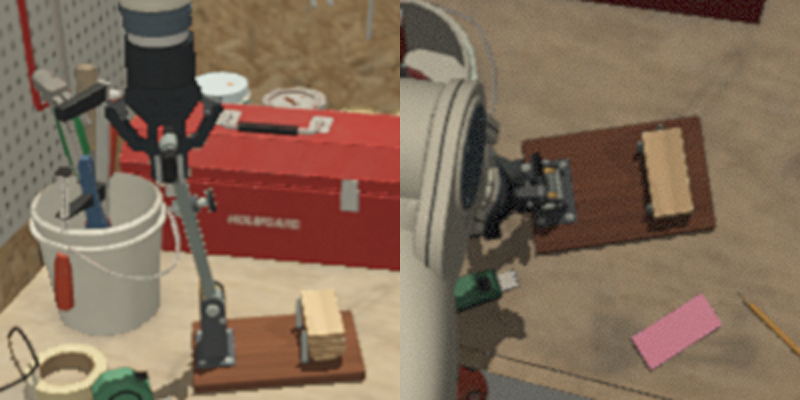

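Run:
```python
import numpy as np
q=np.linspace(0,1.75,25);f=q-.1745
y=140-220*np.sin(f);z=95+220*np.cos(f)
Y=np.round(np.diff(np.round(y,1))/1000,4);Z=np.round(-np.diff(np.round(z,1))/1000,4)
r=[[0,float(b),float(a),0] for a,b in zip(Y,Z)]
print(r[:12]);print(r[12:]);print(z[[12,24]]-95+95+53,y[[12,24]])
```

```text
[[0, -0.0022, -0.0159, 0], [0, -0.001, -0.016, 0], [0, 0.0001, -0.016, 0], [0, 0.0013, -0.016, 0], [0, 0.0025, -0.0159, 0], [0, 0.0036, -0.0156, 0], [0, 0.0047, -0.0153, 0], [0, 0.0058, -0.015, 0], [0, 0.0069, -0.0144, 0], [0, 0.008, -0.014, 0], [0, 0.0089, -0.0133, 0], [0, 0.0099, -0.0126, 0]]
[[0, 0.0108, -0.0119, 0], [0, 0.0116, -0.011, 0], [0, 0.0124, -0.0102, 0], [0, 0.0131, -0.0093, 0], [0, 0.0137, -0.0083, 0], [0, 0.0143, -0.0072, 0], [0, 0.0148, -0.0062, 0], [0, 0.0152, -0.0051, 0], [0, 0.0156, -0.004, 0], [0, 0.0158, -0.0028, 0], [0, 0.0159, -0.0017, 0], [0, 0.016, -0.0005, 0]]
[316.19439623 146.96519571] [ -1.81200611 -79.9975663 ]
```

Call:
move_arm --plan '[[[0,-0.0022,-0.0159,0],[0,-0.001,-0.016,0],[0,0.0001,-0.016,0],[0,0.0013,-0.016,0],[0,0.0025,-0.0159,0],[0,0.0036,-0.0156,0]]]'

```text
clock: 20.48
tool_pos: [450.9, -77.1, 360.1]
orientation: [-1.568, -0.103, 0.103]
ft_force: [-1.1, 5.9, 1.9]
gripper_width: 0.192
```

Call:
move_arm --plan '[[[0,0.0047,-0.0153,0],[0,0.0058,-0.015,0],[0,0.0069,-0.0144,0],[0,0.008,-0.014,0],[0,0.0089,-0.0133,0],[0,0.0099,-0.0126,0]]]'

```text
clock: 21.22
tool_pos: [461.8, -161.0, 315.2]
orientation: [-1.568, -0.102, 0.104]
ft_force: [-1.8, 6.0, 3.5]
gripper_width: 0.19
```

```bash
python3 hd.py 6
```

```text
t 21.23 pos [ 461.8 -161.   315.2] zyaw 1.7019 j [-0.51  0.15 -0.09  1.33 -0.   -0.64] F [-1.8  6.   3.5] w 16.2
ydown [-0.001  0.    -1.   ]  shift_tool(m): [-0.     -0.0497  0.1826] turn: 0.0031 alt -3.139
```

View pics/hd6.png

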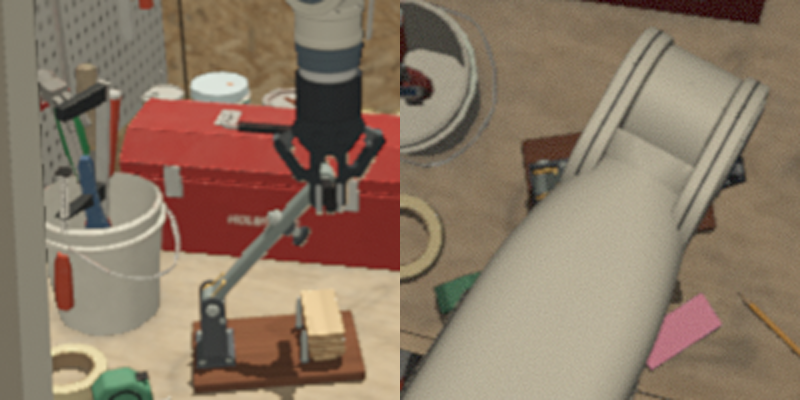

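Following the arc well, with low forces. Continuing.

Call:
move_arm --plan '[[[0,0.0108,-0.0119,0],[0,0.0116,-0.011,0],[0,0.0124,-0.0102,0],[0,0.0131,-0.0093,0],[0,0.0137,-0.0083,0],[0,0.0143,-0.0072,0],[0,0.0148,-0.0062,0]]]'

```text
clock: 22.2
tool_pos: [470.0, -223.4, 224.6]
orientation: [-1.567, -0.103, 0.104]
ft_force: [-2.3, 9.4, 4.3]
gripper_width: 0.194
```

Call:
move_arm --plan '[[[0,0.0152,-0.0051,0],[0,0.0156,-0.004,0],[0,0.0158,-0.0028,0]]]'

```text
clock: 22.58
tool_pos: [471.6, -234.8, 178.0]
orientation: [-1.566, -0.103, 0.104]
ft_force: [-2.5, 7.9, 6.2]
gripper_width: 0.19
```

```bash
python3 hd.py 7
```

```text
t 22.57 pos [ 471.6 -234.8  178. ] zyaw 1.7025 j [-0.62  0.29 -0.27  1.01  0.   -0.75] F [-2.5  7.9  6.2] w 16.2
ydown [-0.001  0.002 -1.   ]  shift_tool(m): [-0.     -0.1864  0.2574] turn: 0.0037 alt -3.138
```

View pics/hd7.png

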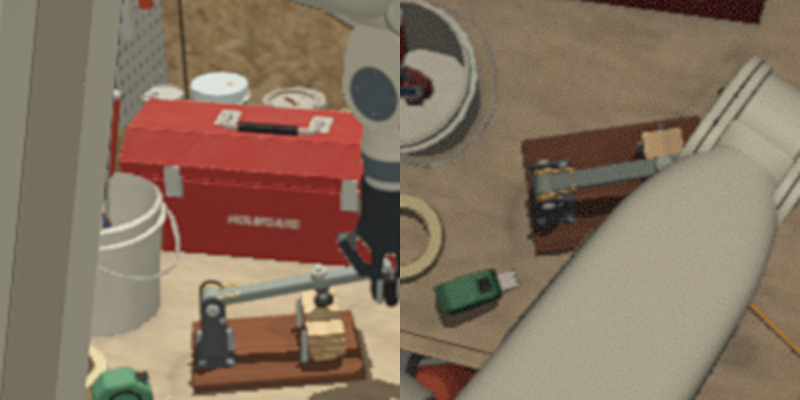

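Call:
move_arm --plan '[[[0,0.0159,-0.001,0],[0,0.013,0.0005,0],[0,0,0,0]]]'

```text
clock: 23.05
tool_pos: [471.9, -236.3, 149.8]
orientation: [-1.569, -0.102, 0.103]
ft_force: [-3.9, 3.5, 11.6]
gripper_width: 0.193
```

Call:
move_arm --plan '[[[0,0.003,0,0],[0,0,0,0]]]'

```text
clock: 23.3
tool_pos: [471.8, -236.2, 148.2]
orientation: [-1.57, -0.103, 0.103]
ft_force: [-8.2, 5.1, 23.0]
gripper_width: 0.193
```

Call:
move_arm --plan '[[[0,0.001,0,0],[0,0,0,0],[0,0,0,0],[0,0,0,0]]]'

```text
clock: 23.8
tool_pos: [471.8, -236.2, 147.8]
orientation: [-1.57, -0.104, 0.102]
ft_force: [-9.2, 6.0, 26.3]
gripper_width: 0.192
```

Run:
```python
from st import *
plan((472,-236,148),.13+np.pi/2)
a=[]
for n,b in(("side",(230,200,400,340)),("top",(230,190,400,330))):
    p,d=camera(n);np.savez(f"{n}9.npz",p=p,d=d);u,v,x,y=b
    a.append(cv2.resize(p[v:y,u:x,::-1],(400,330),interpolation=cv2.INTER_CUBIC))
cv2.imwrite(f"pics/fin.png",np.hstack(a))
S=blur(np.load("side9.npz")['p']);print(fit((503.5,-152.4,.13),66,*BL,{"side":S}))
```

```text
t 23.8 pos [ 471.8 -236.2  147.8] zyaw 1.7019 j [-0.62  0.32 -0.32  0.94 -0.   -0.75] F [-9.2  6.  26.3] w 16.4
ydown [ 0.001 -0.002 -1.   ]  shift_tool(m): [ 0.0002 -0.0002  0.0002] turn: 0.0011 alt -3.14
(array([ 5.02433e+02, -1.52468e+02,  1.34000e-01]), np.float64(32.6))
```

View pics/fin.png

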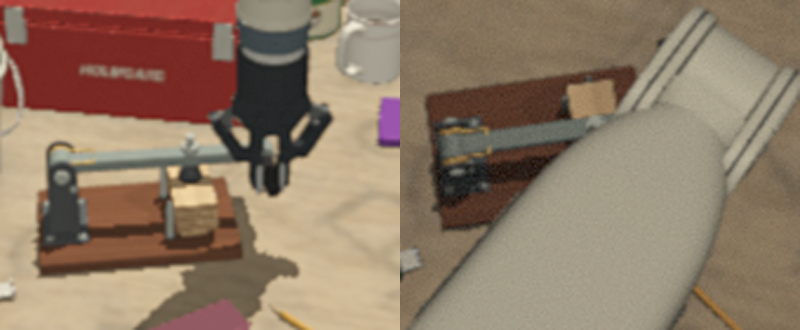

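```bash
python3 -c "
from station import *
print(finish_job())"
```

```text
the job is handed in; nothing more can be done
None
```

I stacked both loose blanks on the first one in the jig and let go of them. Then I wound the hold-down arm down by its left grip (jig −x side) to its lower stop. I handed the job in at about 24 s with the gripper still holding the arm down.

**Pile:** As each blank became the top one, its camera fit put it within about 1.5 mm of the others. Headings agreed within about 0.01 rad, and the blanks sit roughly 1–2 mm off the pins. The last side picture shows the pile in place with the foot on it.

**Arm:** It looks level. The handle came down 217 mm, against 216 mm expected. The upward force at the wrist is a steady 26 N; holding the arm at its stop needs about 10 N. I had no direct reading of the foot's force on the pile or of the arm's angle.

**Disagreements:**
- The two cameras differ by about 3 mm in absolute position, which is near the stated calibration error, so I compared positions only within one camera.
- The last side fit of the pile was 1 mm off the earlier one. By then the foot and arm covered part of the top blank.

The pencil and tape measure were never approached, and the pictures show nothing disturbed.

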